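# Fold open the bifold door in front of the pewter canister

### The job

One bay of the open-topped cupboard holds the pewter canister with the screw-top lid, the other holds a saucer. Push in the fold hinge of the bifold door in front of the canister until both its panels have collapsed together along the track at the outer side of the bay and the door is fully open. Leave the canister standing where it is, leave the other door nearly closed as it is, and take the gripper away.

Things in the scene. Friction and masses are not known exactly. Their poses are not given: they have to be found in the camera images.
- cupboard: Fixed open-topped cupboard, pale wood, 456 mm wide, 262 deep, walls 100 high. Origin: on the table under the middle of the door track, which runs along its y at the open front; x points into the cupboard, z up. A 12 mm wall at y = 0 parts the left (+y) and right (-y) bays; each front is a bifold door of two plywood panels, 100 mm between hinge lines, 8 thick, tops 90 mm above the table.
- canister: Loose pewter canister with a screw-top lid, round, 64 mm across, 78 mm high, about 350 g. Stands on the cupboard's 12 mm floor at the back of one bay (which one varies), its centre 168 to 178 mm behind the track; a flat tea-brown saucer, 92 mm across, is in the other bay. Origin: centre of its underside.
- left_door (a joint): Left (+y) door: angle a (rad) of its first panel, which turns on a fixed pivot at the track's outer end, cupboard x = 0, y = 210 mm. 0 = flat shut; grows as the fold goes into the cupboard; stop at 1.42 = fully open. Starts at 0.15 to 0.40. The second panel's free edge slides on the track. Fold pin at x = 100 sin a, y = 210 - 100 cos a mm. Friction holds it; about 2 N at the pin moves it.
- right_door (a joint): The same for the right (-y) door, mirrored: pivot at y = -210 mm, fold pin at x = 100 sin a, y = -210 + 100 cos a mm in the cupboard's frame. On both doors the fold hinge is an upright brass pin, 12 mm thick, whose top is 136 mm above the table, 46 mm above the panels: fingers that stay above panels and walls can push it. Starts at 0.15 to 0.40, stop at 1.42.

How it is judged:
By the outcome, as a careful person would: the job done as asked, in the order asked, and still so for the second after the job is handed in, with the robot touching nothing.
It also fails if it takes over 32 s, if anything falls off the work surface, if the arm or the gripper's body presses on something with over 40 N, if the wrist force passes 120 N, or if a joint passes its speed limit or range.

### The arm

A 7-joint arm with a two-finger parallel gripper is mounted at the origin on the work surface. World frame = base frame: x ahead of the robot, y to its left, z up, the work surface at z = 0. Lengths are in m, angles in rad, forces in N, time in s.
With the tool pointing down it reaches from about 0.35 to 0.9 m from the base axis. Payload 8.1 kg.
Tool frame: the origin (TCP) lies at the very end of the fingers, on their centre line; the grasp point (between the pads) lies 19 mm behind it (arm.tcp_to_grasp is the distance from the TCP to the grasp point, in m); z points along the fingers, y is the line along which they close (so a half turn about z gives the same grasp; the last joint's range is limited). The gripper opens to 92 mm and grips with 3 to 60 N. Pads are 19 mm wide; open, the fingers measure 130 mm over their backs; the gripper's body (75 mm by 190 mm) begins 47 mm behind the grasp point.
Start: joints at [1.234, 0.434, 0.025, 1.573, -0.012, 1.134, -0.075], TCP at [0.145, -0.608, 0.227] pointing down, gripper open.
Joint ranges: [-2.62, 2.62], [-0.44, 2.09], [-1.27, 1.32], [0.08, 2.57], [-1.32, 4.46], [0.12, 2], [-2.74, 2.74]. Speed limits (rad/s): [2.22, 2.22, 3.01, 3.01, 3.14, 3.14, 3.14].

### API

Orientations are given as a rotation vector (axis times angle).
In Python, from cell import arm, get_image gives the robot as it stands (arm), with the cameras as plain functions.
- The arm moves only by the tool tcp_steps, called as a command line: name --argument value ..., lists and objects as JSON in quotes. Schema: {"type":"object","properties":{"plan":{"type":"array","items":{"type":"object","properties":{"dx":{"type":"number"},"dy":{"type":"number"},"dz":{"type":"number"},"yaw":{"type":"number"},"finger_gap":{"type":"number"}},"additionalProperties":false,"required":["finger_gap"]},"minItems":1,"maxItems":10},"squeeze":{"type":"number"},"only":{"type":"string"},"quiet":{"type":"boolean"},"lines":{"type":"string"}},"required":["plan"],"additionalProperties":false}. plan is a list of rows, 1 to 10 of them, each an object with the fields dx, dy, dz (the shift in m), yaw (a turn about the tool's z in rad), finger_gap (the opening from 0.0 (shut) to 1.0 (fully open)); a field left out counts as zero (the opening has to be given); each row shifts and turns the commanded pose from where the row before left it, along the tool's axes as they then stand; what a row does not reach is not made up. A row lasts 1/10 s, in which the tool goes at most 0.05 m and 0.15 rad, less where a joint would pass 70% of its speed; a pose out of reach is approached as far as the arm can. The fingers move at their own pace and stop on an object; squeeze is the grip in N (left out, the last holds). Time passes only in rows, so rows that do not move let the fingers close. The tool returns the time, the measured TCP pose, the force, the opening and the grip force at its end. only (a regular expression) keeps the lines of the reply that match it, lines (a string "A,B") keeps lines A to B, and quiet returns only ok. Input that does not fit is refused with a message, and nothing moves.
- arm.observe(): the state, without advancing time (a new reading comes with each control period).
- get_image(name): name is "scene" or "top"; returns a dict with "image" (384x512x3 uint8, blue, green, red), "fx", "fy", "cx", "cy" (pixels), "cam_to_world" (4x4, takes a point from camera to world coordinates). Camera axes: x right, y down, z forward; pixel columns grow to the right and rows downward; lengths in m; the calibration is good to about 2 mm. A picture is of the moment at which its call begins. There is no depth.
- arm.sign_off(): hands the job in; it is judged then, once.
The state is a dict: "clock": time; "joints": joint angles; "dq": joint speeds; "joint_efforts": joint torques, N m; "position": TCP position; "ee_rot": TCP orientation; "force": force on the tool from outside, world axes, zero at the start; "ft_torque": the same for the moment, N m; "width": opening from 0.0 (shut) to 1.0 (fully open); "gripper_force": force on a finger pad.
Only numpy, scipy, OpenCV 4.12 (cv2) and the standard library are available. Lean on these libraries where they do the work, as an engineer would, in place of code of your own. Each camera call takes 0.05 s, during which the arm holds its last target. There are 200 camera calls.

## Working session

There is one attempt and no reset: what is moved stays moved. The work goes in short steps, Python scripts to look and compute and a tool call to move; the robot and the scene stay as the last step left them, time stands still between calls to the robot, and variables do not carry over. Pictures are saved under pics/ and viewed, at most 10 in all, crops included, and the job is handed in when it is done.

```bash
ls; mkdir -p pics; python3 - <<'E'
from cell import arm, get_image
import cv2,numpy as np
for n in("scene","top"):
    d=get_image(n);cv2.imwrite(f"pics/{n}0.png",d["image"]);np.savez(f"pics/{n}0.npz",**d)
    print(n,d["fx"],d["cx"],d["cy"],np.round(d["cam_to_world"],3).tolist())
o=arm.observe();print(o["clock"],o["position"],o["ee_rot"],o["width"])
E
```

```text
cell.py
pics
scene 414.2231478399798 251.94339730027303 183.8269378107245 [[-0.816, 0.427, -0.39, 0.844], [0.578, 0.614, -0.537, 0.447], [0.01, -0.664, -0.748, 0.629], [0.0, 0.0, 0.0, 1.0]]
top 430.6718493994389 250.31870385007585 182.96409827385008 [[-0.012, -0.99, 0.142, 0.451], [-1.0, 0.011, -0.004, 0.017], [0.002, -0.142, -0.99, 0.876], [0.0, 0.0, 0.0, 1.0]]
0.1 [ 0.14465281 -0.60756946  0.22602374] [-3.11880783e+00 -3.66172687e-01  4.20302609e-04] 0.999203908936757
```

View pics/scene0.png

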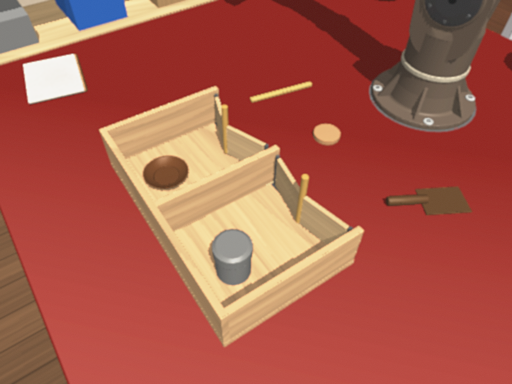

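View pics/top0.png

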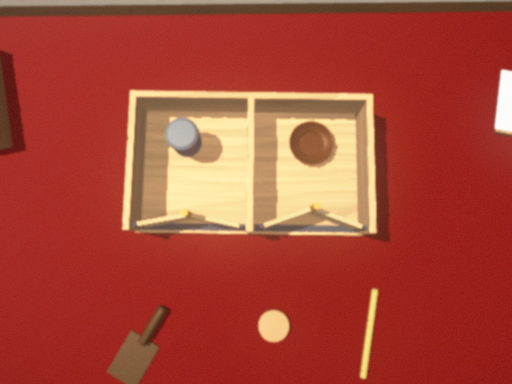

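The canister is in the left (+y) bay: top view (183,135), scene view (232,255). The left pin tip is near (186,213) in top and (304,178) in scene. The right bay holds the saucer, at (312,143) in top. Next I'll enlarge both views to measure.

```bash
python3 - <<'E'
import cv2,numpy as np
t=cv2.imread("pics/top0.png");s=cv2.imread("pics/scene0.png")
a=cv2.resize(t[80:245,115:385],None,fx=2.9,fy=2.9,interpolation=cv2.INTER_CUBIC)
cv2.imwrite("pics/c1.png",a)
b=cv2.resize(s[140:300,200:370],None,fx=3.7,fy=3.7,interpolation=cv2.INTER_CUBIC)
cv2.imwrite("pics/c2.png",b)
E
```

```text
(no output)
```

View pics/c1.png

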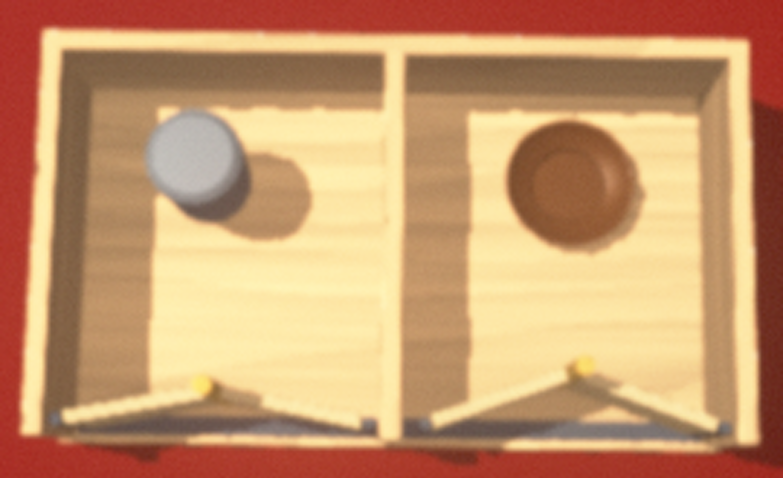

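View pics/c2.png

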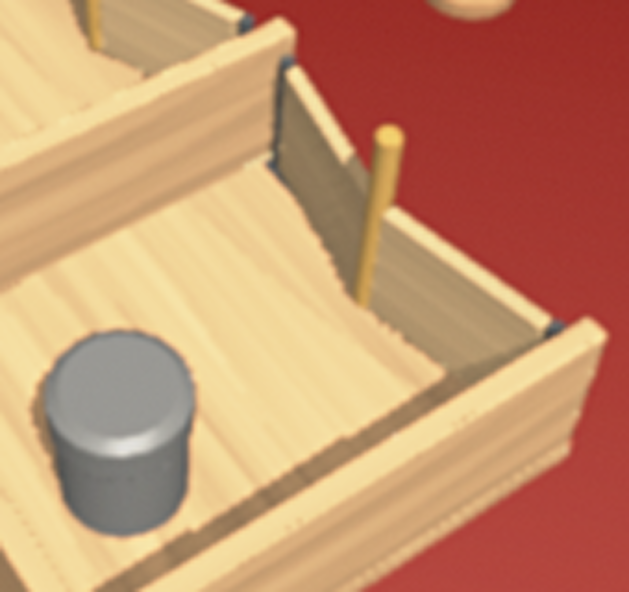

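Top crop: left pin tip (204,386), right pin tip (583,368), pivot caps (57,418) and (726,428), rear wall-top corners (44,30) and (749,40), canister lid (194,158). Scene crop: left pin tip (389,134), left pivot cap (556,328).

```bash
cat > h.py <<'E'
import numpy as np
def ray(f,u,v):
    d=np.load(f);M=d["cam_to_world"]
    r=M[:3,:3]@np.array([(u-d["cx"])/d["fx"],(v-d["cy"])/d["fy"],1]);return M[:3,3],r
def onz(f,u,v,z):
    o,r=ray(f,u,v);return o+r*(z-o[2])/r[2]
def tri(a,b):
    (o,r),(p,q)=a,b
    s=np.linalg.lstsq(np.c_[r,-q],p-o,rcond=None)[0]
    x,y=o+r*s[0],p+q*s[1];return (x+y)/2,np.linalg.norm(x-y)
T="pics/top0.npz";S="pics/scene0.npz"
ct=lambda u,v:((u+.5)/2.9+114.5,(v+.5)/2.9+79.5)
cs=lambda u,v:((u+.5)/3.7+199.5,(v+.5)/3.7+139.5)
E
python3 - <<'E'
from h import *
np.set_printoptions(precision=4,suppress=True)
print("pin tri",tri(ray(T,*ct(204,386)),ray(S,*cs(389,134))))
print("cap tri",tri(ray(T,*ct(57,418)),ray(S,*cs(556,328))))
print("lid tri",tri(ray(T,*ct(194,158)),ray(S,*cs(121,392))))
P=onz(T,*ct(57,418),.092);Q=onz(T,*ct(726,428),.092)
for n,p in dict(TL=(44,30),TR=(749,40),FL=(22,435),FR=(758,443)).items(): print(n,onz(T,*ct(*p),.1))
O=(P+Q)/2;y=(P-Q)/np.linalg.norm(P-Q);x=np.array([y[1],-y[0],0])
print("pivots",P,Q,np.linalg.norm(P-Q),"O",O,"x",x,"y",y)
for n,p,z in(("Lpin",(204,386),.136),("Rpin",(583,368),.136),("lid",(194,158),.09)):
    w=onz(T,*ct(*p),z);print(n,w,"cup",(w-O)@x,(w-O)@y)
from cell import arm, get_image
from scipy.spatial.transform import Rotation as R
print(R.from_rotvec(arm.observe()["ee_rot"]).as_matrix())
E
```

```text
pin tri (array([0.5066, 0.1271, 0.1359]), np.float64(0.001038129810471311))
cap tri (array([0.4907, 0.2259, 0.0909]), np.float64(0.001936227025772855))
lid tri (array([0.6591, 0.1425, 0.0842]), np.float64(0.0005571492743805329))
TL [0.7414 0.2378 0.1   ]
TR [ 0.7296 -0.2184  0.1   ]
FL [0.4807 0.2441 0.1   ]
FR [ 0.4704 -0.2104  0.1   ]
pivots [0.4913 0.2249 0.092 ] [ 0.4802 -0.1932  0.092 ] 0.41830496386963417 O [0.4857 0.0158 0.092 ] x [ 0.9996 -0.0267  0.    ] y [0.0267 0.9996 0.    ]
Lpin [0.507  0.1267 0.136 ] cup 0.018252250405597123 0.11140927991839436
Rpin [ 0.515  -0.0982  0.136 ] cup 0.0323092051217678 -0.11322916989909922
lid [0.6578 0.1414 0.09  ] cup 0.16866592679351516 0.13012195948341662
[[ 0.9728  0.2316 -0.0004]
 [ 0.2316 -0.9728  0.0013]
 [-0.0001 -0.0014 -1.    ]]
```

tcp_steps --plan '[{"dx": 0.024,"dy": -0.032,"finger_gap": 0.08},{"dx": 0.024,"dy": -0.032,"finger_gap": 0.08},{"dx": 0.024,"dy": -0.032,"finger_gap": 0.08},{"dx": 0.024,"dy": -0.032,"finger_gap": 0.08},{"dx": 0.024,"dy": -0.032,"finger_gap": 0.08},{"dx": 0.024,"dy": -0.032,"finger_gap": 0.08},{"dx": 0.024,"dy": -0.032,"finger_gap": 0.08},{"dx": 0.024,"dy": -0.032,"finger_gap": 0.08},{"dx": 0.024,"dy": -0.032,"finger_gap": 0.08},{"dx": 0.024,"dy": -0.032,"finger_gap": 0.08}]'

```text
clock: 1.1
position: [0.3043, -0.2395, 0.2267]
ee_rot: [3.12, 0.366, -0.0]
force: [0.9, -0.4, 0.2]
width: 0.178
gripper_force: 0.0
```

tcp_steps --plan '[{"dx": 0.024,"dy": -0.032,"finger_gap": 0.08},{"dx": 0.024,"dy": -0.032,"finger_gap": 0.08},{"dx": 0.024,"dy": -0.032,"finger_gap": 0.08},{"dx": 0.024,"dy": -0.032,"finger_gap": 0.08},{"dx": 0.024,"dy": -0.032,"finger_gap": 0.08},{"dx": 0.024,"dy": -0.032,"finger_gap": 0.08},{"dx": 0.024,"dy": -0.032,"finger_gap": 0.08},{"dx": 0.024,"dy": -0.032,"finger_gap": 0.08},{"dx": 0.02,"dy": -0.03,"finger_gap": 0.08},{"finger_gap": 0.08}]'

```text
clock: 2.1
position: [0.445, 0.0912, 0.2268]
ee_rot: [-3.116, -0.376, -0.002]
force: [-0.9, -0.2, -0.0]
width: 0.079
gripper_force: 0.0
```

```bash
cat >> h.py <<'E'
def go(px,py,yaw,z):
    from cell import arm, get_image
    from scipy.spatial.transform import Rotation as R
    o=arm.observe();M=R.from_rotvec(o["ee_rot"]).as_matrix();y=np.arctan2(M[1,0],M[0,0])
    print("t",o["clock"],"pos",o["position"].round(4) if hasattr(o["position"],"round") else o["position"],"yaw",round(y,3),"d_tool",(M.T@(np.array([px,py,z])-o["position"])).round(4),"turn",round(y-yaw,3),"F",np.round(o["force"],1),"w",round(o["width"],3),"q",np.round(o["joints"],2))
E
python3 -c "
from h import *
go(.472,.1215,.158,.110)"
```

```text
t 2.1 pos [0.445  0.0912 0.2268] yaw 0.24 d_tool [ 0.0333 -0.0227  0.1169] turn 0.082 F [-0.9 -0.2 -0. ] w 0.079 q [ 0.19  0.21 -0.59  1.93  0.13  1.03 -1.79]
```

tcp_steps --plan '[{"dx": 0.016,"dy": -0.011,"finger_gap": 0.08},{"dx": 0.016,"dy": -0.011,"finger_gap": 0.08},{"dz": 0.03,"finger_gap": 0.08},{"dz": 0.03,"finger_gap": 0.08},{"dz": 0.03,"finger_gap": 0.08},{"dz": 0.027,"finger_gap": 0.08},{"yaw": 0.08,"finger_gap": 0.08},{"finger_gap": 0.08}]'

```text
clock: 2.9
position: [0.4693, 0.114, 0.1088]
ee_rot: [3.132, 0.238, -0.004]
force: [1.1, -0.5, -0.6]
width: 0.077
gripper_force: 0.0
```

```bash
python3 - <<'E'
from h import *
go(.493,.1248,.158,.110)
from cell import arm, get_image
import cv2
a=get_image("scene")["image"][100:300,180:400]
cv2.imwrite("pics/s1.png",cv2.resize(a,None,fx=2.9,fy=2.9))
E
```

```text
t 2.9 pos [0.4693 0.114  0.1088] yaw 0.152 d_tool [ 0.025  -0.0071 -0.0013] turn -0.006 F [ 1.1 -0.5 -0.6] w 0.077 q [ 0.06  0.41 -0.52  2.02  0.28  0.79 -2.05]
```

View pics/s1.png

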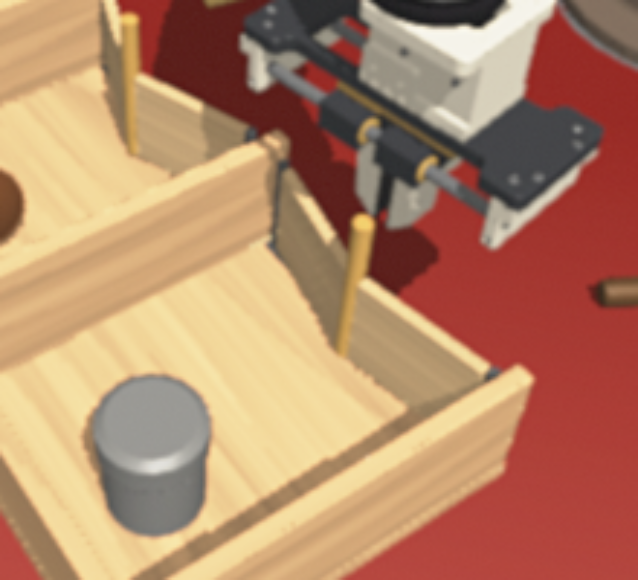

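The fingers, near (395,190), stand just in front of the left pin, whose tip is at (362,225), with a small gap between them. Both doors and the canister are undisturbed. I'll make contact, then start the arc.

tcp_steps --plan '[{"dy": -0.007,"finger_gap": 0.08},{"dx": 0.012,"finger_gap": 0.08},{"dx": 0.012,"finger_gap": 0.08},{"dx": 0.006,"dy": 0.001,"yaw": -0.06,"finger_gap": 0.08},{"dx": 0.006,"dy": 0.001,"yaw": -0.06,"finger_gap": 0.08},{"dx": 0.006,"dy": 0.001,"yaw": -0.06,"finger_gap": 0.08},{"dx": 0.006,"dy": 0.001,"yaw": -0.06,"finger_gap": 0.08},{"dx": 0.006,"dy": 0.001,"yaw": -0.06,"finger_gap": 0.08},{"finger_gap": 0.08}]'

```text
clock: 3.85
position: [0.5244, 0.1295, 0.1097]
ee_rot: [-3.06, -0.708, -0.001]
force: [0.0, 0.5, -0.4]
width: 0.08
gripper_force: 0.0
```

```bash
python3 - <<'E'
from h import *
P=np.array([.4910,.2255]);a=.485;f=-.0267
c,s=np.cos(a+f),np.sin(a+f)
p=P+.1*np.array([s,-c])-.014*np.array([c,s]); go(*p,a+f,.110)
from cell import arm, get_image
import cv2
a=get_image("scene")["image"][100:300,180:400]
cv2.imwrite("pics/s2.png",cv2.resize(a,None,fx=2.9,fy=2.9))
E
```

```text
t 3.85 pos [0.5244 0.1295 0.1097] yaw 0.455 d_tool [-0.0014 -0.0009 -0.0003] turn -0.003 F [ 0.   0.5 -0.4] w 0.08 q [ 0.08  0.5  -0.58  1.88  0.35  0.86 -1.79]
```

View pics/s2.png

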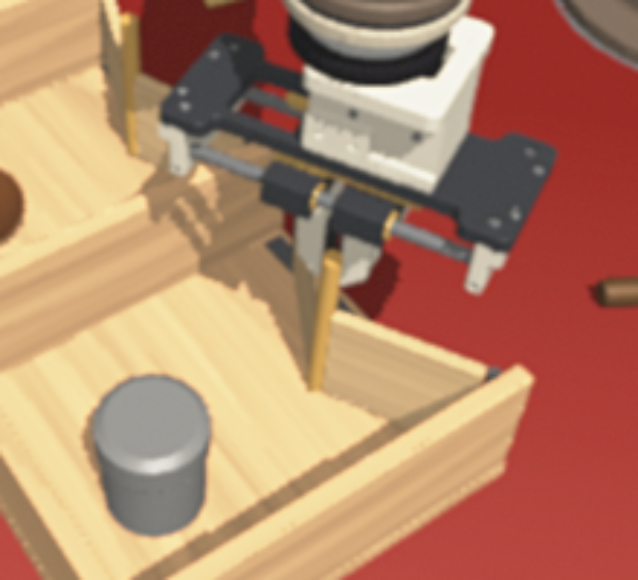

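The pin has moved in with the fingers: its tip is now at (330,260) in the crop, centred in the notch, and the door is folding. I'll carry on round the arc.

tcp_steps --plan '[{"dx": 0.006,"dy": 0.001,"yaw": -0.06,"finger_gap": 0.08},{"dx": 0.006,"dy": 0.001,"yaw": -0.06,"finger_gap": 0.08},{"dx": 0.006,"dy": 0.001,"yaw": -0.06,"finger_gap": 0.08},{"dx": 0.006,"dy": 0.001,"yaw": -0.06,"finger_gap": 0.08},{"dx": 0.006,"dy": 0.001,"yaw": -0.06,"finger_gap": 0.08},{"dx": 0.006,"dy": 0.001,"yaw": -0.06,"finger_gap": 0.08},{"dx": 0.006,"dy": 0.001,"yaw": -0.06,"finger_gap": 0.08},{"dx": 0.006,"dy": 0.001,"yaw": -0.06,"finger_gap": 0.08},{"finger_gap": 0.08}]'

```text
clock: 4.8
position: [0.5659, 0.152, 0.1096]
ee_rot: [-2.806, -1.413, -0.0]
force: [-0.2, 0.2, -0.4]
width: 0.079
gripper_force: 0.0
```

```bash
python3 - <<'E'
from h import *
P=np.array([.4910,.2255]);a=.965;f=-.0267
c,s=np.cos(a+f),np.sin(a+f)
p=P+.1*np.array([s,-c])-.014*np.array([c,s]); go(*p,a+f,.110)
from cell import arm, get_image
import cv2
a=get_image("scene")["image"][100:300,180:400]
cv2.imwrite("pics/s3.png",cv2.resize(a,None,fx=2.9,fy=2.9))
E
```

```text
t 4.8 pos [0.5659 0.152  0.1096] yaw 0.933 d_tool [ 0.001  -0.0039 -0.0004] turn -0.005 F [-0.2  0.2 -0.4] w 0.079 q [ 0.11  0.59 -0.68  1.76  0.44  0.95 -1.39]
```

View pics/s3.png

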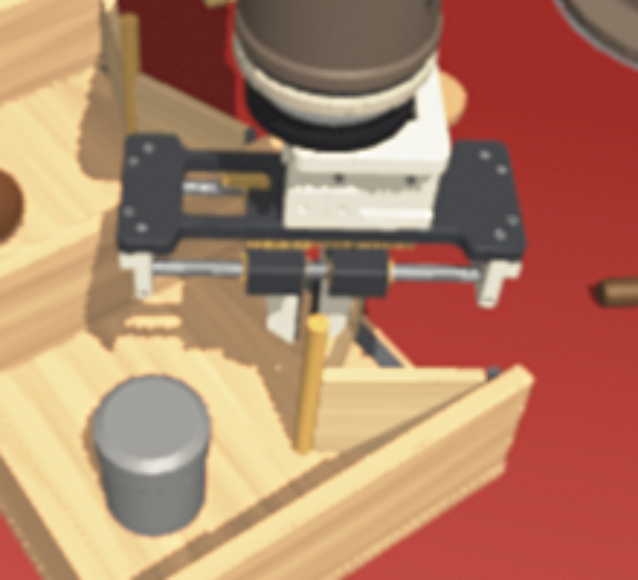

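The pin tip is now at (317,325) and still in the notch. I've drifted 4 mm outward, so I'll correct that while continuing to the stop.

tcp_steps --plan '[{"dx": 0.006,"yaw": -0.06,"finger_gap": 0.08},{"dx": 0.006,"yaw": -0.06,"finger_gap": 0.08},{"dx": 0.006,"yaw": -0.06,"finger_gap": 0.08},{"dx": 0.006,"yaw": -0.06,"finger_gap": 0.08},{"dx": 0.006,"yaw": -0.06,"finger_gap": 0.08},{"dx": 0.006,"yaw": -0.06,"finger_gap": 0.08},{"dx": 0.004,"yaw": -0.04,"finger_gap": 0.08},{"dx": 0.002,"yaw": -0.02,"finger_gap": 0.08}]'

```text
clock: 5.65
position: [0.584, 0.189, 0.1097]
ee_rot: [2.449, 1.967, 0.0]
force: [1.5, -1.9, -0.9]
width: 0.079
gripper_force: 1.1
```

```bash
python3 - <<'E'
from h import *
P=np.array([.4910,.2255]);a=1.42;f=-.0267
c,s=np.cos(a+f),np.sin(a+f)
p=P+.1*np.array([s,-c])-.014*np.array([c,s]); go(*p,a+f,.110)
E
```

```text
t 5.65 pos [0.584  0.189  0.1097] yaw 1.353 d_tool [ 0.0055  0.0018 -0.0003] turn -0.04 F [ 1.5 -1.9 -0.9] w 0.079 q [ 0.1   0.66 -0.77  1.69  0.53  1.01 -1.07]
```

Creep to the stop in small steps, watching the force.

tcp_steps --plan '[{"dx": 0.002,"yaw": -0.02,"finger_gap": 0.08},{"dx": 0.002,"dy": 0.001,"yaw": -0.02,"finger_gap": 0.08},{"dx": 0.001,"finger_gap": 0.08}]' --only "pos|^for"

```text
position: [0.5857, 0.1941, 0.1097]
force: [1.6, -0.3, -0.6]
```

tcp_steps --plan '[{"dx": 0.001,"finger_gap": 0.08},{"dx": 0.001,"finger_gap": 0.08}]' --only "pos|^for"

```text
position: [0.586, 0.1958, 0.1097]
force: [1.2, -3.4, -0.2]
```

tcp_steps --plan '[{"dx": 0.001,"finger_gap": 0.08},{"dx": 0.001,"finger_gap": 0.08}]' --only "pos|^for"

```text
position: [0.5861, 0.196, 0.1095]
force: [-1.6, -9.3, 4.6]
```

tcp_steps --plan '[{"dx": 0.001,"finger_gap": 0.08},{"dx": 0.001,"finger_gap": 0.08},{"finger_gap": 0.08}]' --only "pos|^for"

```text
position: [0.5863, 0.1963, 0.1093]
force: [-2.6, -11.9, 5.6]
```

```bash
python3 - <<'E'
from cell import arm, get_image
import cv2
a=get_image("scene")["image"][100:300,180:400]
cv2.imwrite("pics/s4.png",cv2.resize(a,None,fx=2.9,fy=2.9))
E
```

```text
(no output)
```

View pics/s4.png

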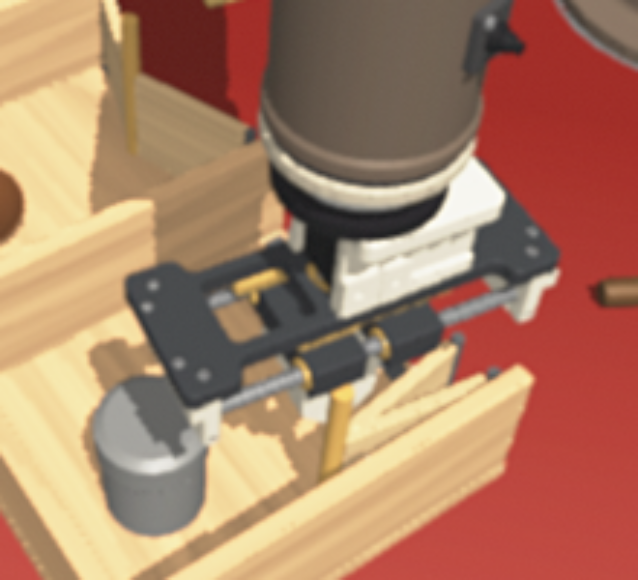

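The panels are folded together against the outer wall, pin at (338,430), and force rises without motion, so the door is at its stop. Next: back off, lift, move clear and check.

tcp_steps --plan '[{"dx": -0.01,"finger_gap": 0.08},{"dx": -0.015,"finger_gap": 0.08},{"dx": -0.015,"finger_gap": 0.08},{"dz": -0.04,"finger_gap": 0.08},{"dz": -0.04,"finger_gap": 0.08},{"dz": -0.04,"finger_gap": 0.08},{"dz": -0.02,"finger_gap": 0.08}]' --only "pos|^for"

```text
position: [0.5803, 0.1607, 0.2534]
force: [0.2, 0.9, -0.6]
```

tcp_steps --plan '[{"dx": -0.04,"dy": -0.03,"finger_gap": 0.08},{"dx": -0.04,"dy": -0.03,"finger_gap": 0.08},{"dx": -0.04,"dy": -0.03,"finger_gap": 0.08},{"dx": -0.04,"dy": -0.03,"finger_gap": 0.08},{"dx": -0.04,"dy": -0.03,"finger_gap": 0.08},{"dx": -0.04,"dy": -0.02,"finger_gap": 0.08},{"dx": -0.04,"finger_gap": 0.08},{"dx": -0.04,"finger_gap": 0.08},{"dx": -0.04,"finger_gap": 0.08},{"finger_gap": 0.08}]' --only "clock|pos|^for"

```text
clock: 8.4
position: [0.3468, -0.1689, 0.2494]
force: [0.5, 0.9, -0.8]
```

```bash
python3 - <<'E'
from cell import arm, get_image
import cv2,numpy as np
d=get_image("top");np.savez("pics/top1.npz",**d)
cv2.imwrite("pics/t1.png",cv2.resize(d["image"][80:245,115:385],None,fx=2.9,fy=2.9,interpolation=cv2.INTER_CUBIC))
E
```

```text
(no output)
```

View pics/t1.png

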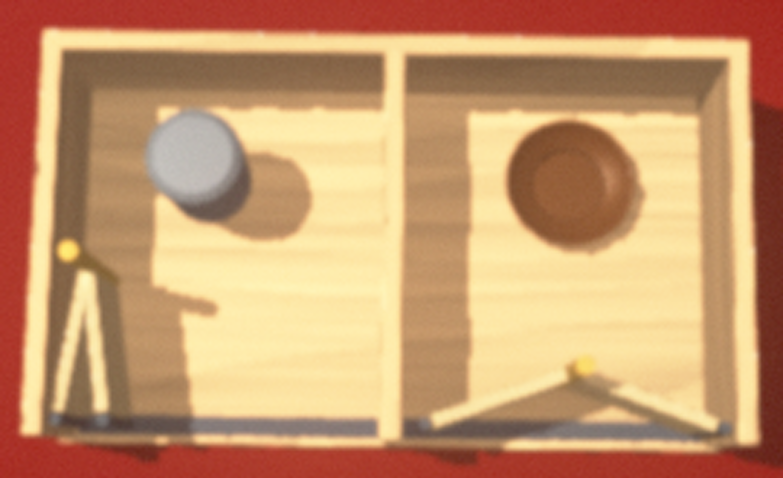

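The left door is fully collapsed: pin at (68,250), and the panel ends at (57,418) and (103,421) are about 29 mm apart, which gives a ≈ 1.42. The canister (194,158) and the right pin (583,368) are where they were, and the gripper is clear.

```bash
python3 -c "
from cell import arm, get_image
print(arm.sign_off())"
```

```text
the job is handed in; nothing more can be done
None
```

The left bifold door, in front of the canister, is folded fully open at its stop; the canister and the right door haven't moved, the gripper is clear, and the job was handed in at about 8.4 s.

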